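# Set a lens on the optical rail at the red mark

### The arm

A 7-joint arm with a two-finger parallel gripper is mounted at the origin on a cart in front of the work surface, level with it; the furniture and walls round the work are solid. World frame = base frame: x ahead of the robot, y to its left, z up, the work surface at z = 0. Lengths are in m, angles in rad, forces in N, time in s.
With the tool pointing down it reaches from about 0.425 to 0.925 m from the base axis. Payload 6.8 kg.
Tool frame: the origin (TCP) lies at the very end of the fingers, on their centre line; the grasp point (between the pads) lies 19 mm behind it; z points along the fingers, x is the direction in which the jaws open and shut, and the axes are right-handed (so a half turn about z gives the same grasp; the last joint's range is limited). The gripper opens to 85 mm and grips with 20 to 120 N. Pads are 22 mm wide; open, the fingers measure 114 mm over their backs; the gripper's body (76 mm by 85 mm) begins 54 mm behind the grasp point. The pads swing forward as they close: fully open they stand 13 mm farther back than shut.
Start: joints at [-1.39, 0.477, 0.022, 1.555, -0.011, 1.109, -0.083], TCP at [0.192, 0.647, 0.231] pointing down, gripper open.
Joint ranges: [-2.96, 2.96], [-0.34, 2.1], [-1.41, 1.46], [0.24, 2.44], [-1.37, 4.51], [0.17, 1.92], [-2.96, 2.96]. Speed limits (rad/s): [2.39, 2.39, 3.14, 3.14, 3.14, 3.14, 3.14].

### API

Orientations are given as a rotation vector (axis times angle).
In Python, from bench import get_obs, imaging, hand_in gives the robot as it stands.
- The arm moves only by the tool send_rows, never from a script. Its argument "motion" is a list of rows, each an object with "dp": the shift along the world's x, y, z in m, a list of three; "rot": the turn, a rotation vector about the world's x, y, z in rad, a list of three; "grip": the finger opening in m, from 0 to 0.0854. In form: [{"dp": [dx, dy, dz], "rot": [ax, ay, az], "grip": grip}, ...]. A call has 1 to 20 rows; each row shifts and turns the pose as measured when the row begins; what a row does not reach is not made up. A row lasts 1/8 s, in which the tool goes at most 62.5 mm and 10.7 degrees, less where a joint would pass 70% of its speed; a pose out of reach is approached as far as the arm can. A call is refused whole if a number of a shift passes 0.0625 or a number of a turn 0.188, either way. A call with a gripper value outside its range is refused whole. The fingers move at their own pace and stop on an object; "grip_force" is the grip in N (left out, the last holds). Time passes only in rows, so rows that do not move let the fingers close. It gives the time, the measured TCP pose, the force and the opening at its end, in the units of the state.
- get_obs(): the state, without advancing time (a new reading comes with each control period).
- imaging.grab_frame(name): name is "scene" or "top" or "wrist"; returns a dict with "img" (384x512x3 uint8, red, green, blue), "fx", "fy", "cx", "cy" (pixels), "R" (3x3) and "t" (3): a world point X has camera coordinates R X + t. Camera axes: x right, y down, z forward; pixel columns grow to the right and rows downward; lengths in m; the calibration is good to about 2 mm. A picture is of the moment at which its call begins. There is no depth.
- hand_in(): hands the job in, once; it reports no verdict.
The state is a dict: "clock": time; "joints": joint angles; "qvel": joint speeds; "tau": joint torques, N m; "tcp_pos": TCP position; "orientation": TCP orientation; "contact_force": force on the tool from outside, world axes, zero at the start; "moment": the same for the moment, N m; "grip_width": finger opening in m.
Only numpy, scipy, OpenCV 4.12 (cv2) and the standard library are available. Lean on these libraries where they do the work, as an engineer would, in place of code of your own. Each camera call takes 0.05 s, during which the arm holds its last target. There are 200 camera calls.

### The job

Slide the carriage along the optical rail until its yellow pointer is at the middle of the red clip (not the blue one), and set the loose lens plate flat on the carriage with all four corner holes down over the four pins. Either may be done first; leave lens and carriage standing there, and leave the other things on the bench as they are.

Things in the scene. Friction and masses are not known exactly. Their poses are not given: they have to be found in the camera images.
- carriage (a joint): travel of the carriage along its rail, m: 0 at the left end stop (rail's +y end), 0.18 at the right; grows as the carriage moves along the rail's own -y. It slides with about 3 N of friction plus a little damping (8 N per m/s) and stays where it is left.
- rail: optical rail fixed to the bench: grey foot 360 (y) x 150 (x) x 10 mm, dovetail on it to 28 mm height, scale along the front (-x). At its right (-y) end a fixed lens post, 143 mm high, 257 mm along -y from the seat at travel 0. Origin: on the bench under the dovetail's middle. y along the rail, z up; carriage and clips share its yaw.
- seat (a point): centre of the carriage's flat top, 44 mm above the bench. The dark steel carriage top is 80 (x) x 96 mm (y). Four round pins, 8 mm thick, stand 14 mm above it at x = +-28, y = +-38 mm from this point; their upper 5 mm taper to 3 mm. The axes are the rail's.
- handle (a point): grip point of the carriage's upright black handle, 72 mm in front (-x) of the seat's centre and 78 mm above the bench. The handle is a fin 12 mm thick along the rail (y), 22 mm in x, reaching from 44 to 93 mm above the bench; gripped from above with the fingers closing along y.
- pointer (a point): tip of the carriage's yellow pointer, which stands out at the front (-x) below the handle, 97 mm in front of the seat's centre and at the same y on the rail.
- red_mark (a point): middle of the top of the red marker clip on the rail's front edge, the wanted place; the clip is 10 mm wide along the rail with a white line across its middle, fixed, its top 4 to 6 mm below the pointer's tip. The axes are the rail's.
- blue_mark (a point): the same point on the blue marker clip, which is not wanted. Red and blue may stand either way round, at least 40 mm apart.
- lens_center (a point): centre of the black lens ring, 77 mm above the underside of the loose plate (aluminium, 76 x 96 (y) x 8 mm, 0.3 to 0.45 kg; four 11 mm through holes at x = +-28, y = +-38 mm). The ring, on a post on the plate's middle, is 36 mm across (x, z), 10 mm thick (y), with a 5 mm stud to 24 mm above this point: grip it from above across y. Axes are the plate's; y goes along the rail, either way round.
- screwdriver: bystander: orange screwdriver, 187 mm long, lying in front of the rail; origin at the middle of its underside
- pliers: bystander: blue pliers, 183 mm, lying behind the rail; origin at the middle of the underside
- vial_4: bystander: small capped vial, 23 mm wide, 50 mm high, behind the rail; origin under its middle
- post_3: bystander: spare lens post, 93 mm high, standing behind and to the left; origin under its foot

How it is judged:
By the outcome, as a careful person would: the job done as asked, in the order asked, and still so for the second after the job is handed in, with the robot touching nothing.
It also fails if it takes over 56 s, if anything falls off the work surface, if the arm or the gripper's body presses on something with over 40 N, if the wrist force passes 120 N, or if a joint passes its speed limit or range.

## Working session

There is one attempt and no reset: what is moved stays moved. The work goes in short steps, Python scripts to look and compute and a tool call to move; the robot and the scene stay as the last step left them, time stands still between calls to the robot, and variables do not carry over. Pictures are saved under pics/ and viewed, about 8 in all and at most 12, crops included, and the job is handed in when it is done.

Besides the shell and the picture viewer there is one more tool, called in YAML: its name, and indented under it one key for each argument. send_rows: Moves the arm, as the interface text tells. Its arguments: {"type":"object","properties":{"motion":{"type":"array","items":{"type":"object","properties":{"dp":{"type":"array","items":{"type":"number"}},"rot":{"type":"array","items":{"type":"number"}},"grip":{"type":"number"}}}},"grip_force":{"type":"number"}},"required":["motion"]}

```bash
ls; mkdir -p pics; cat > h.py <<'E'
import numpy as np, cv2
from bench import get_obs, imaging, hand_in
def grab(n,save=None):
    f=imaging.grab_frame(n)
    if save: cv2.imwrite('pics/%s.png'%save,cv2.cvtColor(f['img'],cv2.COLOR_RGB2BGR))
    return f
def ray(f,u,v):
    R=np.array(f['R']);t=np.array(f['t'])
    return -R.T@t, R.T@np.array([(u-f['cx'])/f['fx'],(v-f['cy'])/f['fy'],1.])
def onz(f,u,v,z):
    c,d=ray(f,u,v); return c+d*(z-c[2])/d[2]
def proj(f,X):
    p=np.array(f['R'])@np.array(X)+np.array(f['t']); return f['fx']*p[0]/p[2]+f['cx'],f['fy']*p[1]/p[2]+f['cy']
def tri(obs):
    A=np.zeros((3,3));b=np.zeros(3)
    for f,u,v in obs:
        c,d=ray(f,u,v);d/=np.linalg.norm(d);P=np.eye(3)-np.outer(d,d);A+=P;b+=P@c
    return np.linalg.solve(A,b)
E
python3 - <<'E'
from h import *
import pickle
fs={n:grab(n) for n in('scene','top')}
pickle.dump(fs,open('f0.pkl','wb'))
for n,f in fs.items():
    print(n,f['fx'],f['cx'],f['cy'],ray(f,256,192),'corners',onz(f,0,0,0),onz(f,511,383,0))
im=np.vstack([cv2.resize(f['img'],(800,600),interpolation=cv2.INTER_CUBIC)for f in fs.values()])
for i,n in enumerate(fs): cv2.imwrite('pics/%s0.png'%n,cv2.cvtColor(im[i*600:(i+1)*600],cv2.COLOR_RGB2BGR))
print(get_obs())
E
```

```text
pics
scene 473.3215003996794 253.59935892847858 185.54663286034082 (array([-0.1617574 , -0.43844407,  0.57478395]), array([ 0.68324532,  0.53220762, -0.50014247])) corners [1.69521783 3.60775548 0.        ] [ 0.42979073 -0.44878391  0.        ]
top 355.15651461978075 258.61285470156713 198.95699935897224 (array([0.49878932, 0.11490734, 0.90825362]), array([ 0.07815486,  0.02962779, -0.99672055])) corners [1.09462941 0.82921004 0.        ] [ 0.09598852 -0.47991186  0.        ]
{'clock': 0.1, 'joints': array([-1.39008951,  0.47773422,  0.02235154,  1.55634961, -0.01150447,
        1.10930144, -0.08310216]), 'qvel': array([ 1.90502142e-03, -3.89753720e-04,  8.98336354e-04, -3.78461285e-03,
        5.02757044e-05, -1.54551940e-03, -8.15542904e-04]), 'tau': array([ 4.03631202e-03, -5.97764754e+01,  1.61358029e+00, -2.81957674e+01,
        1.28367136e-02,  4.99302201e-03, -3.54664735e-05]), 'tcp_pos': array([0.19210828, 0.64652732, 0.23041311]), 'orientation': array([ 2.51710883e+00,  1.87800833e+00, -1.97480134e-03]), 'contact_force': array([-0.45144581,  0.07998516,  0.1574269 ]), 'moment': array([ 0.00876167,  0.01587821, -0.05070777]), 'grip_width': 0.08533192428476714}
```

View pics/scene0.png

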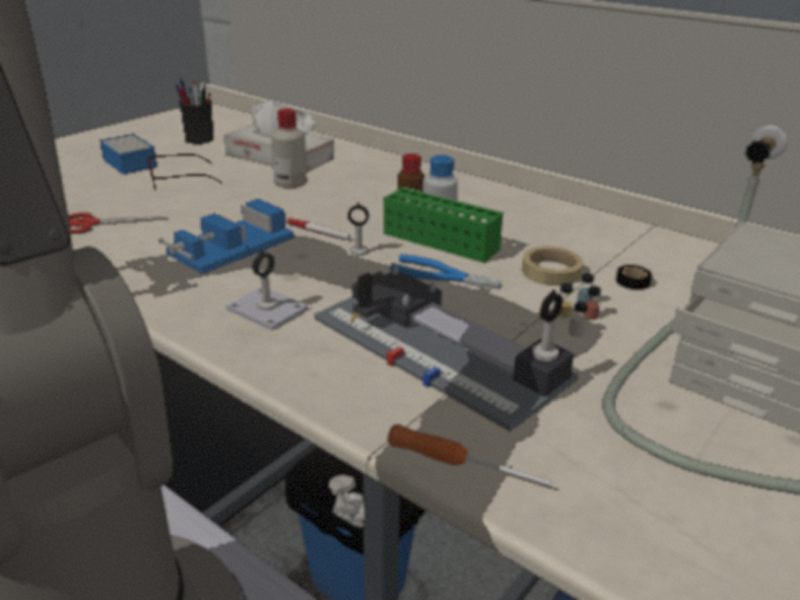

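View pics/top0.png

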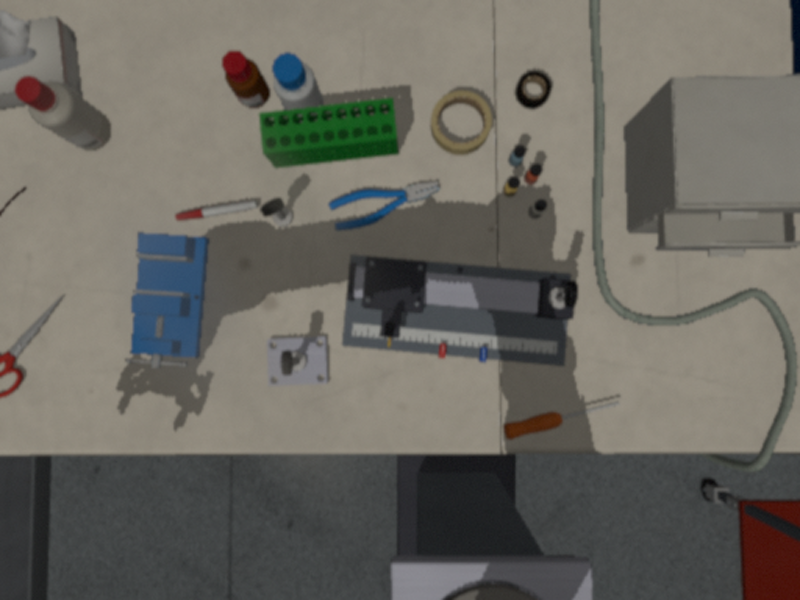

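Both views show the carriage at the rail's left end. Red clip is at (442,350) and blue at (483,354) in the 800-wide top view; the lens plate is at (298,358), left of the rail. Next I'll measure.

```bash
python3 - <<'E'
from h import *
import pickle
fs=pickle.load(open('f0.pkl','rb'))
f=fs['top'];im=f['img'];hsv=cv2.cvtColor(im,cv2.COLOR_RGB2HSV)
def blobs(m,roi,amin=4):
    x0,y0,x1,y1=roi;M=np.zeros_like(m);M[y0:y1,x0:x1]=m[y0:y1,x0:x1]
    n,l,s,c=cv2.connectedComponentsWithStats(M)
    return [(s[i,4],c[i].round(2)) for i in range(1,n) if s[i,4]>=amin]
roi=(215,205,365,240)
red=cv2.inRange(hsv,(0,120,60),(8,255,255))|cv2.inRange(hsv,(172,120,60),(180,255,255))
blue=cv2.inRange(hsv,(105,120,60),(130,255,255))
yel=cv2.inRange(hsv,(14,70,60),(32,255,255))
for n,m,z in(('red',red,.03),('blue',blue,.03),('yel',yel,.035)):
    for a,c in blobs(m,roi): print(n,a,c,onz(f,*c,z).round(4))
# plate
g=hsv[...,2];roi=(165,205,217,252)
x0,y0,x1,y1=roi
print(im[215:250:5,165:217:6].mean(2).astype(int)); 
c=cv2.resize(im[195:255,160:300],None,fx=5.7,fy=5.7,interpolation=cv2.INTER_CUBIC)
cv2.imwrite('pics/c1.png',cv2.convertScaleAbs(cv2.cvtColor(c,cv2.COLOR_RGB2BGR),alpha=1.3))
E
```

```text
red 29 [282.59 224.21] [0.4875 0.0759 0.03  ]
blue 25 [308.88 226.24] [0.4822 0.0114 0.03  ]
yel 11 [248.55 218.73] [0.5015 0.1596 0.035 ]
[[133 134  97  97  96  87  82 108 139]
 [132 123 121 128 128  79 121 116 139]
 [132 128 129  51  97  92 132 129 137]
 [132 129 130  50  62 105 131 128 139]
 [132 131 129  59 131 124 131 131 139]
 [135 132 129 106 129 131 130 129 136]
 [131 132 122 128 129 131 132 132 132]]
```

View pics/c1.png

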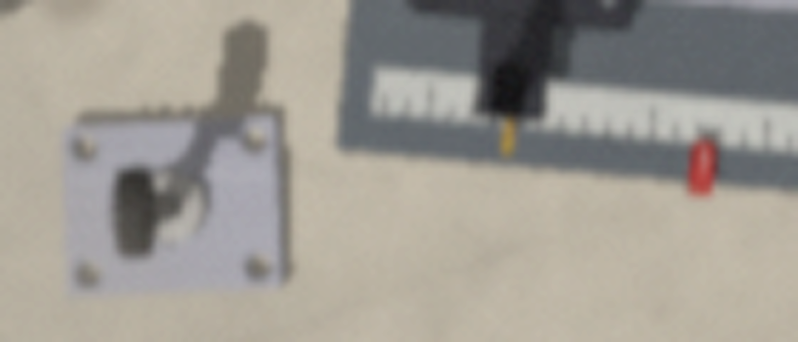

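Crop shows the four plate holes at (84,147), (254,139), (88,273), (257,266), with the ring edge-on along the image's vertical. The yellow pointer tip is at (509,155) and the red clip at (703,165) with its white line.

```bash
python3 - <<'E'
from h import *
import pickle
fs=pickle.load(open('f0.pkl','rb'))
f=fs['top'];s=fs['scene']
P=[onz(f,160+(u+.5)/5.7-.5,195+(v+.5)/5.7-.5,.008) for u,v in((84,147),(254,139),(88,273),(257,266))]
P=np.array(P);print(P.round(4),'ctr',P.mean(0).round(4))
d=(P[0]-P[1]+P[2]-P[3]);print('plate yaw deg',np.degrees(np.arctan2(-d[0],d[1])),'len',np.linalg.norm(d)/2, np.linalg.norm(P[0]-P[2]+P[1]-P[3])/2)
hsv=cv2.cvtColor(s['img'],cv2.COLOR_RGB2HSV)
for n,m,r in(('red',cv2.inRange(hsv,(0,120,60),(8,255,255))|cv2.inRange(hsv,(172,120,60),(180,255,255)),(240,215,270,240)),('blue',cv2.inRange(hsv,(105,120,60),(130,255,255)),(265,230,290,250)),('yel',cv2.inRange(hsv,(14,70,60),(32,255,255)),(215,190,240,212))):
    x0,y0,x1,y1=r;v,u=np.nonzero(m[y0:y1,x0:x1]);c=(u.mean()+x0,v.mean()+y0)
    t={'red':(282.59,224.21),'blue':(308.88,226.24),'yel':(248.55,218.73)}[n]
    print(n,len(u),c,tri([(f,*t),(s,*c)]).round(4))
# rail front edge line (foot z .01): dark gray vs bench along columns
g=f['img'].astype(int).sum(2)
pts=[]
for u in range(226,276,2):
    col=g[220:240,u]; i=np.argmax(np.diff(col)); pts.append(onz(f,u,220+i+.5,.01))
for u in range(325,360,2):
    pass
pts=np.array(pts);k=np.polyfit(pts[:,1],pts[:,0],1);print('front edge dx/dy',k,'yaw',np.degrees(np.arctan(-k[0])))
E
```

```text
[[0.4986 0.35   0.008 ]
 [0.5017 0.2738 0.008 ]
 [0.4427 0.3478 0.008 ]
 [0.4454 0.2724 0.008 ]] ctr [0.4721 0.311  0.008 ]
plate yaw deg 2.193252841558407 len 0.07585933663839087 0.056165211401220036
red 56 (np.float64(251.64285714285714), np.float64(227.26785714285714)) [0.4868 0.0757 0.0109]
blue 53 (np.float64(274.8490566037736), np.float64(240.56603773584905)) [0.4811 0.01   0.0102]
yel 17 (np.float64(227.05882352941177), np.float64(201.88235294117646)) [0.5018 0.1593 0.0338]
front edge dx/dy [0.09352061 0.47436229] yaw -5.342796310443499
```

send_rows:
  motion:
    - {"dp": [0.027, -0.04, 0], "rot": [0, 0, 0.017], "grip": 0.085}
    - {"dp": [0.027, -0.04, 0], "rot": [0, 0, 0.017], "grip": 0.085}
    - {"dp": [0.027, -0.04, 0], "rot": [0, 0, 0.017], "grip": 0.085}
    - {"dp": [0.027, -0.04, 0], "rot": [0, 0, 0.017], "grip": 0.085}
    - {"dp": [0.027, -0.04, 0], "rot": [0, 0, 0.017], "grip": 0.085}
    - {"dp": [0.027, -0.04, 0], "rot": [0, 0, 0.017], "grip": 0.085}
    - {"dp": [0.027, -0.04, 0], "rot": [0, 0, 0.017], "grip": 0.085}
    - {"dp": [0.027, -0.04, 0], "rot": [0, 0, 0.017], "grip": 0.085}
    - {"dp": [0.027, -0.04, 0], "rot": [0, 0, 0.017], "grip": 0.085}
    - {"dp": [0.027, -0.04, 0], "rot": [0, 0, 0.017], "grip": 0.085}
    - {"dp": [0.027, -0.04, 0], "rot": [0, 0, 0.017], "grip": 0.085}
    - {"dp": [0.027, -0.04, 0], "rot": [0, 0, 0.017], "grip": 0.085}
    - {"dp": [0, 0, 0], "rot": [0, 0, 0], "grip": 0.085}

```text
clock: 1.72
tcp_pos: [0.52, 0.1468, 0.2259]
orientation: [2.302, 2.133, -0.013]
contact_force: [-0.1, 0.4, 0.6]
grip_width: 0.085
```

```bash
cat >> h.py <<'E'
from scipy.spatial.transform import Rotation as Ro
def pose():
    o=get_obs();R=Ro.from_rotvec(o['orientation']).as_matrix()
    print('t',round(o['clock'],2),'p',o['tcp_pos'].round(4),'jaw',round(np.degrees(np.arctan2(R[1,0],R[0,0])),2),'z',R[:,2].round(4),'F',o['contact_force'].round(1),'g',round(o['grip_width'],4)); return o
E
python3 - <<'E'
from h import *
pose()
f=grab('wrist');import pickle;pickle.dump(f,open('w1.pkl','wb'))
cv2.imwrite('pics/w1.png',cv2.cvtColor(cv2.resize(f['img'],(800,600)),cv2.COLOR_RGB2BGR))
print(f['fx'],f['cx'],f['cy'],ray(f,256,192))
E
```

```text
t 1.73 p [0.52   0.1468 0.2259] jaw 85.62 z [-0.004  -0.0081 -1.    ] F [-0.1  0.4  0.6] g 0.085
294.11244619818063 251.2523783678218 192.19289912855348 (array([0.45014632, 0.15379413, 0.36887854]), array([ 0.27134727, -0.01296557, -0.96252977]))
```

View pics/w1.png

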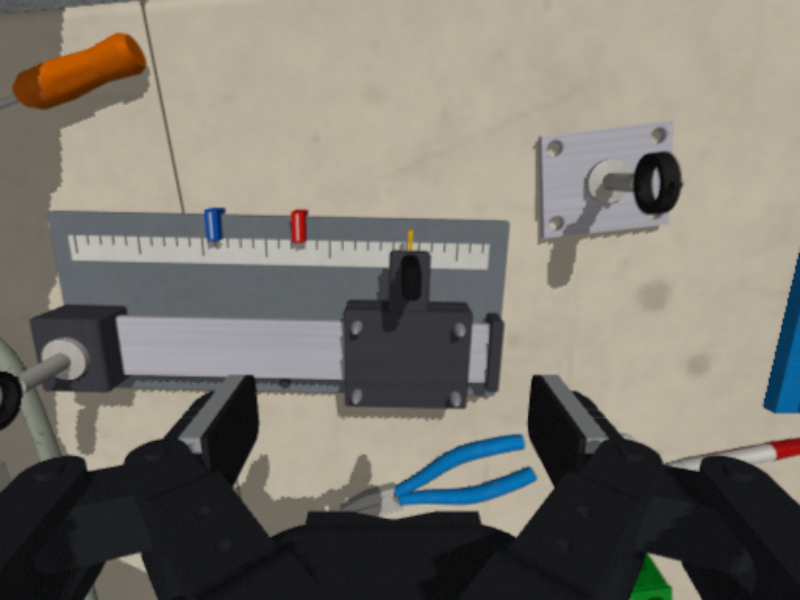

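The wrist view is clear. Pins are at about (357,327), (460,329), (357,396), (456,397), the pointer tip at (410,230), the red clip at (300,212)–(298,242), and the handle fin at (411,277).

```bash
python3 - <<'E'
from h import *
import pickle
f=pickle.load(open('w1.pkl','rb'));im=f['img'];hsv=cv2.cvtColor(im,cv2.COLOR_RGB2HSV)
s=512/800
def W(u,v,z): return onz(f,u*s-.25,v*s-.25,z)
P=np.array([W(u,v,.055) for u,v in((357,327),(460,329),(357,396),(456,397))])
print('pins',P.round(4),'ctr',P.mean(0).round(4)); d=P[1]-P[0]+P[3]-P[2];print('yaw',np.degrees(np.arctan2(-d[0],d[1])),np.linalg.norm(d)/2,np.linalg.norm(P[0]+P[1]-P[2]-P[3])/2)
def pts(m,r):
    x0,y0,x1,y1=r;v,u=np.nonzero(m[y0:y1,x0:x1]);return np.c_[u+x0,v+y0]
red=cv2.inRange(hsv,(0,120,40),(8,255,255))|cv2.inRange(hsv,(172,120,40),(180,255,255))
blue=cv2.inRange(hsv,(105,120,40),(130,255,255));yel=cv2.inRange(hsv,(14,90,60),(32,255,255))
for n,m,r in(('red',red,(175,125,205,160)),('blue',blue,(120,125,150,160)),('yel',yel,(250,140,275,165))):
    p=pts(m,r);print(n,len(p),p.mean(0),p.min(0),p.max(0))
    for v in np.unique(p[:,1])[::3]:
        q=p[p[:,1]==v,0];print('  ',v,q.min(),q.max(),q.mean(),end=';')
    print()
k=[]
g=im.astype(int).sum(2)
for u in range(45,320,4):
    if 125<u<205: continue
    col=g[130:150,u];i=np.argmin(np.diff(col));k.append(onz(f,u,130+i+.5,.01))
k=np.array(k);c=np.polyfit(k[:,1],k[:,0],1);r=k[:,0]-np.polyval(c,k[:,1]);k=k[abs(r)<.003];c=np.polyfit(k[:,1],k[:,0],1);print('edge yaw',np.degrees(np.arctan(-c[0])),len(k))
print('fin top',W(411,263,.093),W(411,293,.093),'ptr',W(410,231,.034))
c=cv2.resize(im[125:205,170:310],None,fx=5.7,fy=5.7,interpolation=cv2.INTER_CUBIC)
cv2.imwrite('pics/c2.png',cv2.convertScaleAbs(cv2.cvtColor(c,cv2.COLOR_RGB2BGR),alpha=1.5))
E
```

```text
pins [[0.5563 0.1169 0.055 ]
 [0.5631 0.1909 0.055 ]
 [0.611  0.1116 0.055 ]
 [0.6171 0.186  0.055 ]] ctr [0.5869 0.1514 0.055 ]
yaw -4.983683441139583 0.0744934977753851 0.05461336515113265
red 181 [190.8839779 143.8839779] [186 134] [196 155]
   134 189 195 192.0;   137 186 195 190.55555555555554;   140 186 195 190.75;   143 186 195 190.55555555555554;   146 186 195 190.55555555555554;   149 187 195 191.125;   152 187 195 191.14285714285714;   155 191 193 192.0;
blue 172 [136.63953488 142.52325581] [131 133] [142 153]
   133 136 142 139.0;   136 131 141 136.55555555555554;   139 131 140 136.14285714285714;   142 131 141 136.33333333333334;   145 132 141 137.0;   148 132 141 137.0;   151 132 141 136.75;
yel 46 [262.13043478 152.97826087] [261 146] [264 160]
   146 262 262 262.0;   149 261 264 262.5;   152 261 263 262.0;   155 261 263 262.0;   158 261 263 262.0;
edge yaw -5.489040206755752 49
fin top [0.50476641 0.15819987 0.093     ] [0.52364179 0.15698227 0.093     ] ptr [0.49284837 0.15993722 0.034     ]
```

View pics/c2.png

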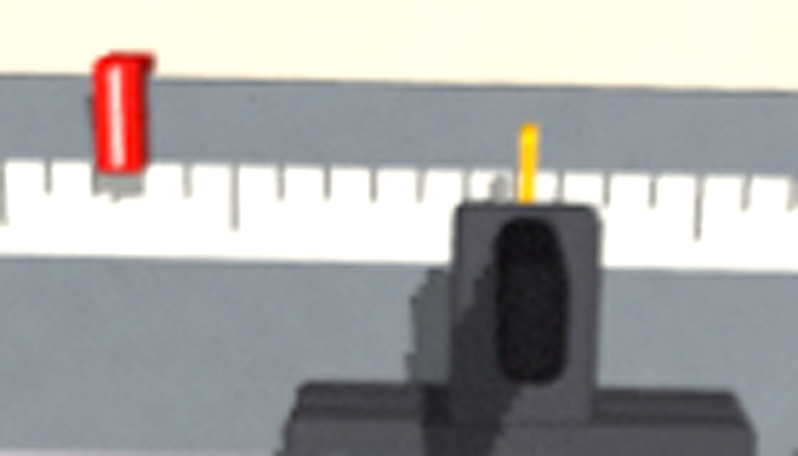

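```bash
python3 - <<'E'
from h import *
import pickle
f=pickle.load(open('w1.pkl','rb'))
ey=np.array([np.sin(np.radians(5.2)),np.cos(np.radians(5.2)),0])
for zr,zp in((.029,.034),(.027,.032)):
    a=onz(f,190.4,144.3,zr);b=onz(f,262.2,151,zp);print(a,b,(b-a)@ey)
E
```

```text
[0.48362668 0.07799273 0.029     ] [0.49671102 0.15974275 0.034     ] 0.08259943753141392
[0.48382369 0.07754668 0.027     ] [0.49698912 0.15977827 0.032     ] 0.0830863814933741
```

send_rows:
  motion:
    - {"dp": [-0.003, 0.006, -0.03], "rot": [0.008, -0.004, -0.014], "grip": 0.085}
    - {"dp": [-0.002, 0.005, -0.04], "rot": [0, 0, 0], "grip": 0.085}
    - {"dp": [0, 0, -0.04], "rot": [0, 0, 0], "grip": 0.085}
    - {"dp": [0, 0, -0.03], "rot": [0, 0, 0], "grip": 0.085}
    - {"dp": [0, 0, -0.015], "rot": [0, 0, 0], "grip": 0.085}
    - {"dp": [0, 0, 0], "rot": [0, 0, 0], "grip": 0.085}

```text
clock: 2.52
tcp_pos: [0.5094, 0.1697, 0.0667]
orientation: [-2.301, -2.13, -0.004]
contact_force: [0.0, -0.2, 0.0]
grip_width: 0.0847
```

send_rows:
  motion:
    - {"dp": [0.005, -0.012, 0], "rot": [0, 0, 0], "grip": 0.085}
    - {"dp": [0, 0, -0.007], "rot": [0, 0, 0], "grip": 0.085}
    - {"dp": [0, 0, 0], "rot": [0, 0, 0], "grip": 0.085}

```text
clock: 2.9
tcp_pos: [0.5167, 0.1576, 0.062]
orientation: [-2.302, -2.131, -0.011]
contact_force: [-0.0, 0.5, -0.4]
grip_width: 0.085
```

```bash
python3 -c "
from h import *
pose()"
```

```text
t 2.9 p [0.5167 0.1576 0.062 ] jaw 85.59 z [ 0.0022  0.0084 -1.    ] F [-0.   0.5 -0.4] g 0.085
```

send_rows:
  motion:
    - {"dp": [-0.001, 0, -0.002], "rot": [-0.008, 0.002, -0.012], "grip": 0.03}
    - {"dp": [0, 0, 0], "rot": [0, 0, 0], "grip": 0.02}
    - {"dp": [0, 0, 0], "rot": [0, 0, 0], "grip": 0.0}
    - {"dp": [0, 0, 0], "rot": [0, 0, 0], "grip": 0.0}
    - {"dp": [0, 0, 0], "rot": [0, 0, 0], "grip": 0.0}
    - {"dp": [0, 0, 0], "rot": [0, 0, 0], "grip": 0.0}
    - {"dp": [0, 0, 0], "rot": [0, 0, 0], "grip": 0.0}
  grip_force: 40

```text
clock: 3.78
tcp_pos: [0.516, 0.158, 0.0607]
orientation: [2.32, 2.118, 0.002]
contact_force: [-0.5, 0.6, 0.0]
grip_width: 0.0111
```

```bash
python3 -c "
from h import *
pose()"
```

```text
t 3.77 p [0.516  0.158  0.0607] jaw 84.8 z [ 1.2e-03  7.0e-04 -1.0e+00] F [-0.5  0.6  0. ] g 0.0111
```

send_rows:
  motion:
    - {"dp": [-0.0009, -0.01, 0], "rot": [0, 0, 0], "grip": 0.0}
    - {"dp": [-0.0009, -0.01, 0], "rot": [0, 0, 0], "grip": 0.0}
    - {"dp": [-0.0009, -0.01, 0], "rot": [0, 0, 0], "grip": 0.0}
    - {"dp": [-0.0009, -0.01, 0], "rot": [0, 0, 0], "grip": 0.0}
    - {"dp": [-0.0009, -0.01, 0], "rot": [0, 0, 0], "grip": 0.0}
    - {"dp": [-0.0009, -0.01, 0], "rot": [0, 0, 0], "grip": 0.0}
    - {"dp": [-0.0009, -0.01, 0], "rot": [0, 0, 0], "grip": 0.0}
    - {"dp": [0, 0, 0], "rot": [0, 0, 0], "grip": 0.0}

```text
clock: 4.78
tcp_pos: [0.5087, 0.0833, 0.0607]
orientation: [-2.32, -2.118, -0.003]
contact_force: [-1.4, -0.9, 0.5]
grip_width: 0.0114
```

```bash
cat > look.py <<'E'
from h import *
import sys
pose()
f=grab('wrist');im=f['img'];hsv=cv2.cvtColor(im,cv2.COLOR_RGB2HSV)
ey=np.array([np.sin(np.radians(5.2)),np.cos(np.radians(5.2)),0]);ex=np.array([ey[1],-ey[0],0])
def big(m):
    n,l,s,c=cv2.connectedComponentsWithStats(m);i=1+np.argmax(s[1:,4]);return s[i],c[i]
red=cv2.inRange(hsv,(0,120,40),(7,255,255))|cv2.inRange(hsv,(172,120,40),(180,255,255))
yel=cv2.inRange(hsv,(18,130,80),(32,255,255))
x0,y0,w,h=map(int,sys.argv[2:6])
for n,m,z in(('red',red,.029),('yel',yel,.034)):
    k=np.zeros_like(m);k[y0:y0+h,x0:x0+w]=m[y0:y0+h,x0:x0+w]
    s,c=big(k);X=onz(f,*c,z);print(n,s,c.round(2),X.round(4),'along',round(X@ey,4),'across',round(X@ex,4))
c=cv2.resize(im[y0:y0+h,x0:x0+w],None,fx=800/w,fy=800/w,interpolation=cv2.INTER_CUBIC)
cv2.imwrite('pics/%s.png'%sys.argv[1],cv2.cvtColor(c,cv2.COLOR_RGB2BGR))
import pickle;pickle.dump(f,open(sys.argv[1]+'.pkl','wb'))
E
python3 look.py w2 170 80 180 130
```

```text
t 4.78 p [0.5087 0.0833 0.0607] jaw 84.78 z [ 8.0e-04  1.6e-03 -1.0e+00] F [-1.4 -0.9  0.5] g 0.0114
red [227 163  16  41 556] [234.65 182.56] [0.4811 0.0761 0.029 ] along 0.1194 across 0.4722
yel [249 187   6  23 114] [251.11 198.15] [0.4904 0.0853 0.034 ] along 0.1294 across 0.4806
```

View pics/w2.png

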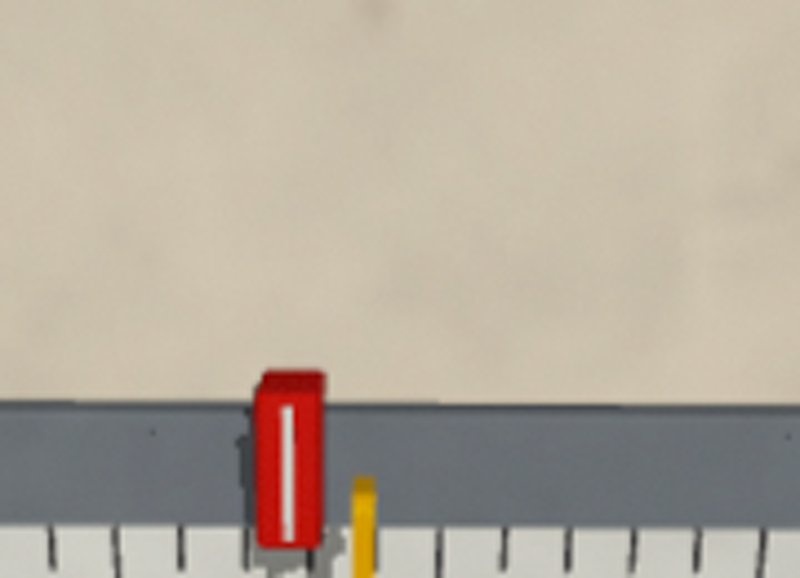

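White line is at crop x=287 and the pointer top at x=363, with the clip 64 px (10 mm) wide. About 10–12 mm remains; I'll advance and look again.

send_rows:
  motion:
    - {"dp": [-0.0005, -0.006, 0], "rot": [0, 0, 0], "grip": 0.0}
    - {"dp": [-0.0002, -0.0025, 0], "rot": [0, 0, 0], "grip": 0.0}
    - {"dp": [0, 0, 0], "rot": [0, 0, 0], "grip": 0.0}

```text
clock: 5.2
tcp_pos: [0.5079, 0.0756, 0.0606]
orientation: [-2.318, -2.119, -0.003]
contact_force: [-1.4, 1.1, 0.9]
grip_width: 0.0115
```

```bash
cat > look2.py <<'E'
# subpixel: white-line centre within red clip, red edges, pointer centre, per row
from h import *
import sys
o=pose(); f=grab('wrist');im=f['img'].astype(float);hsv=cv2.cvtColor(f['img'],cv2.COLOR_RGB2HSV)
a=np.radians(5.2);ey=np.array([np.sin(a),np.cos(a),0])
red=(cv2.inRange(hsv,(0,120,40),(7,255,255))|cv2.inRange(hsv,(172,120,40),(180,255,255)))>0
yel=cv2.inRange(hsv,(18,130,80),(32,255,255))>0
for m in(red,yel): m[:100]=0; m[230:]=0; m[:,:190]=0; m[:,320:]=0
for v in range(150,225,3):
    r=np.nonzero(red[v])[0];y=np.nonzero(yel[v])[0];s='%d'%v
    if len(r)>5:
        w=im[v,r[0]+3:r[-1]-2,1];w=np.clip(w-w.min()-20,0,None)
        if w.sum()>30: c=r[0]+3+(w*np.arange(len(w))).sum()/w.sum();s+=' red %d-%d line %.2f along %.4f'%(r[0],r[-1],c,onz(f,c,v,.014)@ey)
    if len(y): s+=' yel %.1f w%d along %.4f'%(y.mean(),len(y),onz(f,y.mean(),v,.019)@ey)
    if len(s)>4: print(s)
if len(sys.argv)>1:
    c=cv2.resize(f['img'][150:215,200:300],None,fx=8,fy=8,interpolation=cv2.INTER_CUBIC)
    cv2.imwrite('pics/%s.png'%sys.argv[1],cv2.cvtColor(c,cv2.COLOR_RGB2BGR))
E
python3 look2.py
```

```text
t 5.2 p [0.5079 0.0756 0.0606] jaw 84.87 z [ 6.0e-04  2.2e-03 -1.0e+00] F [-1.4  1.1  0.9] g 0.0115
171 red 239-254 line 246.24 along 0.1185
174 red 239-254 line 246.30 along 0.1185
177 red 239-254 line 246.29 along 0.1185
180 red 239-254 line 246.30 along 0.1185
183 red 239-254 line 246.29 along 0.1185
186 red 239-254 line 246.43 along 0.1186
189 red 239-248 line 245.00 along 0.1176 yel 251.5 w4 along 0.1219
192 red 239-248 line 245.00 along 0.1176 yel 252.0 w5 along 0.1223
195 yel 251.5 w6 along 0.1219
198 yel 251.5 w6 along 0.1220
201 yel 251.5 w4 along 0.1220
204 yel 251.0 w5 along 0.1216
207 yel 251.0 w5 along 0.1216
210 yel 251.0 w5 along 0.1216
213 yel 251.0 w5 along 0.1216
```

send_rows:
  motion:
    - {"dp": [-0.0003, -0.0035, 0], "rot": [0, 0, 0], "grip": 0.0}
    - {"dp": [0, 0, 0], "rot": [0, 0, 0], "grip": 0.0}
    - {"dp": [0, 0, 0], "rot": [0, 0, 0], "grip": 0.0}

```text
clock: 5.62
tcp_pos: [0.5076, 0.0721, 0.0607]
orientation: [-2.317, -2.119, -0.003]
contact_force: [-1.3, 2.4, -0.0]
grip_width: 0.011
```

```bash
python3 look2.py
```

```text
t 5.62 p [0.5076 0.0721 0.0607] jaw 84.89 z [ 5.0e-04  2.2e-03 -1.0e+00] F [-1.3  2.4 -0. ] g 0.011
171 red 244-260 line 252.18 along 0.1188
174 red 245-259 line 252.14 along 0.1188
177 red 245-259 line 252.12 along 0.1188
180 red 245-259 line 252.05 along 0.1187
183 red 245-259 line 252.02 along 0.1187
186 red 245-259 line 251.84 along 0.1186
189 red 245-259 line 251.56 along 0.1184 yel 251.5 w4 along 0.1184
192 red 245-259 line 251.55 along 0.1184 yel 251.5 w4 along 0.1184
195 red 245-259 line 251.59 along 0.1185 yel 251.5 w6 along 0.1184
198 red 245-259 line 251.55 along 0.1184 yel 251.5 w4 along 0.1184
201 red 245-259 line 251.55 along 0.1184 yel 251.5 w4 along 0.1184
204 yel 251.0 w5 along 0.1181
207 yel 251.0 w5 along 0.1181
210 yel 251.0 w5 along 0.1181
213 yel 251.0 w5 along 0.1181
```

send_rows:
  motion:
    - {"dp": [0, 0, 0], "rot": [0, 0, 0], "grip": 0.03}
    - {"dp": [0, 0, 0], "rot": [0, 0, 0], "grip": 0.085}
    - {"dp": [0, 0, 0], "rot": [0, 0, 0], "grip": 0.085}
    - {"dp": [0, 0, 0], "rot": [0, 0, 0], "grip": 0.085}

```text
clock: 6.18
tcp_pos: [0.5079, 0.0711, 0.0606]
orientation: [-2.318, -2.12, -0.002]
contact_force: [0.6, 0.2, -0.5]
grip_width: 0.0821
```

```bash
python3 look2.py w3
```

```text
t 6.17 p [0.5079 0.0711 0.0606] jaw 84.9 z [ 0.001  0.001 -1.   ] F [ 0.6  0.2 -0.5] g 0.0821
171 red 246-261 line 253.64 along 0.1187
174 red 246-261 line 253.58 along 0.1187
177 red 246-261 line 253.58 along 0.1187
180 red 246-261 line 253.59 along 0.1187
183 red 246-261 line 253.45 along 0.1187
186 red 246-261 line 253.25 along 0.1185
189 red 246-261 line 253.07 along 0.1184 yel 253.0 w5 along 0.1183
192 red 246-261 line 253.07 along 0.1184 yel 253.0 w5 along 0.1184
195 red 246-260 line 252.99 along 0.1184 yel 253.0 w5 along 0.1184
198 red 246-260 line 252.97 along 0.1184 yel 253.0 w5 along 0.1184
201 red 247-260 line 252.94 along 0.1184 yel 253.0 w5 along 0.1184
204 yel 253.0 w5 along 0.1184
207 yel 253.0 w5 along 0.1184
210 yel 253.0 w5 along 0.1184
213 yel 253.0 w5 along 0.1184
```

View pics/w3.png

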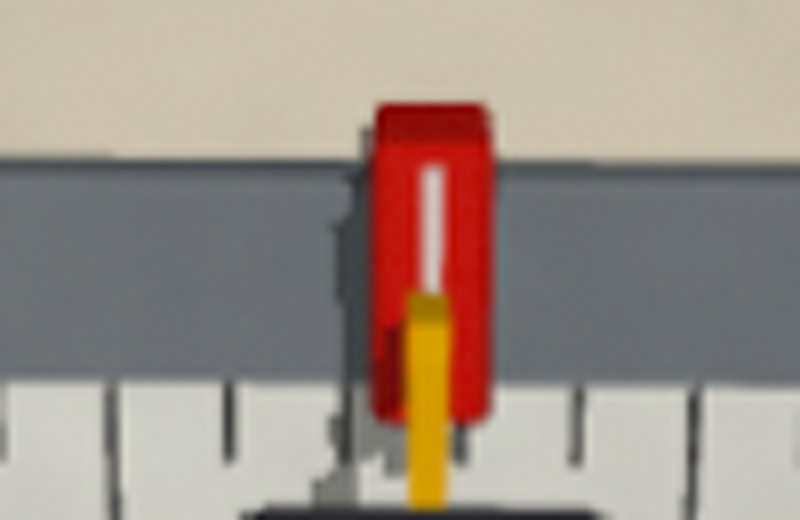

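The pointer lies on the red clip's white line, with centres within about 0.3 mm (crop x 428 vs 432). I'll lift and look at the pins.

send_rows:
  motion:
    - {"dp": [0, 0, 0.03], "rot": [0, 0, 0], "grip": 0.085}
    - {"dp": [0, 0, 0.04], "rot": [0, 0, 0], "grip": 0.085}
    - {"dp": [0.01, 0.0, 0.04], "rot": [0, 0, 0], "grip": 0.085}
    - {"dp": [0.02, 0.0, 0.03], "rot": [0, 0, 0], "grip": 0.085}
    - {"dp": [0.01, 0, 0.01], "rot": [0, 0, 0], "grip": 0.085}
    - {"dp": [0, 0, 0], "rot": [0, 0, 0], "grip": 0.085}
    - {"dp": [0, 0, 0], "rot": [0, 0, 0], "grip": 0.085}
    - {"dp": [0, 0, 0], "rot": [0, 0, 0], "grip": 0.085}

```text
clock: 7.22
tcp_pos: [0.5442, 0.0702, 0.2109]
orientation: [-2.314, -2.118, 0.01]
contact_force: [1.3, 0.2, -0.0]
grip_width: 0.0848
```

```bash
python3 - <<'E'
from h import *
import pickle
pose();f=grab('wrist');t=grab('top');pickle.dump((f,t),open('w4.pkl','wb'))
S=np.array([.5076,.0721,0])+.072*np.array([.9959,-.0906,0]);print(S,proj(f,[*S[:2],.05]))
u,v=map(int,proj(f,[*S[:2],.05]))
g=f['img'][v-70:v+70,u-90:u+90];print('crop org',u-90,v-70)
cv2.imwrite('pics/w4.png',cv2.convertScaleAbs(cv2.cvtColor(cv2.resize(g,None,fx=4.4,fy=4.4,interpolation=cv2.INTER_CUBIC),cv2.COLOR_RGB2BGR),alpha=1.5))
E
```

```text
t 7.22 p [0.5442 0.0702 0.2109] jaw 84.93 z [-0.0076 -0.0014 -1.    ] F [ 1.3  0.2 -0. ] g 0.0848
[0.5793048 0.0655768 0.       ] (np.float64(249.8699176572459), np.float64(210.09506063439122))
crop org 159 140
```

View pics/w4.png

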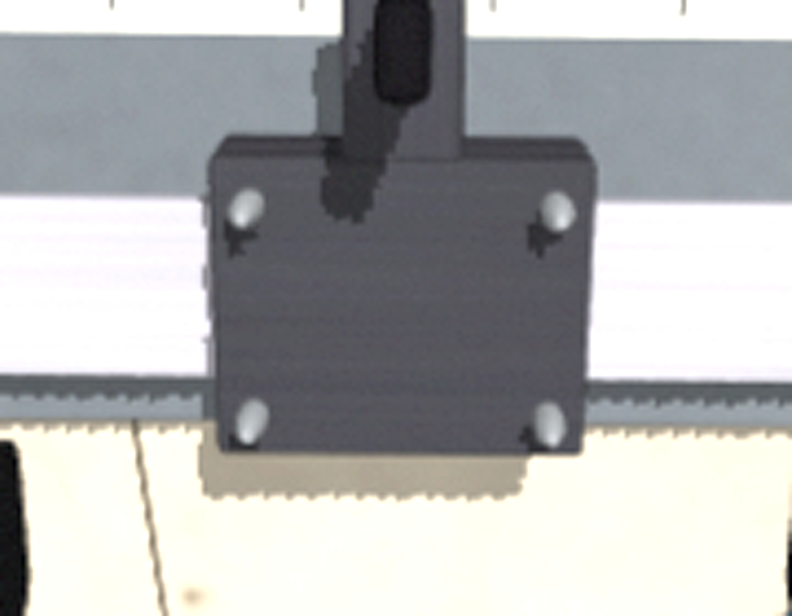

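Pins show clearly at crop (247,210), (558,212), (253,423), (550,424).

```bash
python3 - <<'E'
from h import *
import pickle
f,t=pickle.load(open('w4.pkl','rb'))
C=[(247,210),(558,212),(253,423),(550,424)]
uv=[(159+(a+.5)/4.4-.5,140+(b+.5)/4.4-.5) for a,b in C]
# refine by threshold
im=f['img'].astype(float).mean(2);out=[]
for u,v in uv:
    u0,v0=int(u)-7,int(v)-8;p=im[v0:v0+17,u0:u0+15];w=np.clip(p-75,0,None)
    n,l,s,c=cv2.connectedComponentsWithStats((p>75).astype(np.uint8));i=1+np.argmax(s[1:,4]);w=w*(l==i);
    out.append((u0+(w.sum(0)*np.arange(15)).sum()/w.sum(),v0+(w.sum(1)*np.arange(17)).sum()/w.sum()))
print(np.round(uv,1),np.round(out,1))
for nm,q in(('eye',uv),('cen',out)):
  for z in(.044,.051):
    P=np.array([onz(f,*p,z) for p in q]);d=P[1]-P[0]+P[3]-P[2]
    print(nm,z,P.mean(0).round(4),'yaw',np.degrees(np.arctan2(-d[0],d[1])).round(2),np.linalg.norm(d)/2,np.linalg.norm(P[2]+P[3]-P[0]-P[1])/2)
g=cv2.resize(t['img'][150:255,160:330],None,fx=4.7,fy=4.7,interpolation=cv2.INTER_CUBIC);cv2.imwrite('pics/t4.png',g[...,::-1])
E
```

```text
[[214.8 187.3]
 [285.4 187.8]
 [216.1 235.8]
 [283.6 236. ]] [[214.3 186.9]
 [285.9 187.7]
 [215.6 235.5]
 [283.9 236.3]]
eye 0.044 [0.5839 0.0652 0.044 ] yaw -5.23 0.07706719788180143 0.05700489365474173
eye 0.051 [0.5815 0.0655 0.051 ] yaw -5.23 0.07532800804647678 0.055718453582531836
cen 0.044 [0.5838 0.0652 0.044 ] yaw -5.63 0.07800353861843418 0.057341644792558356
cen 0.051 [0.5814 0.0655 0.051 ] yaw -5.63 0.07624321820698493 0.05604760519458344
```

send_rows:
  motion:
    - {"dp": [-0.0135, 0.03, 0], "rot": [0.001, -0.008, 0.016], "grip": 0.085}
    - {"dp": [-0.0135, 0.03, 0], "rot": [0, 0, 0.016], "grip": 0.085}
    - {"dp": [-0.0135, 0.03, 0], "rot": [0, 0, 0.016], "grip": 0.085}
    - {"dp": [-0.0135, 0.03, 0], "rot": [0, 0, 0.016], "grip": 0.085}
    - {"dp": [-0.0135, 0.03, 0], "rot": [0, 0, 0.016], "grip": 0.085}
    - {"dp": [-0.0135, 0.03, 0], "rot": [0, 0, 0.016], "grip": 0.085}
    - {"dp": [-0.0135, 0.03, -0.01], "rot": [0, 0, 0.016], "grip": 0.085}
    - {"dp": [-0.0135, 0.03, -0.015], "rot": [0, 0, 0.015], "grip": 0.085}
    - {"dp": [0, 0, -0.01], "rot": [0, 0, 0], "grip": 0.085}
    - {"dp": [0, 0, 0], "rot": [0, 0, 0], "grip": 0.085}
    - {"dp": [0, 0, 0], "rot": [0, 0, 0], "grip": 0.085}

```text
clock: 8.7
tcp_pos: [0.4299, 0.314, 0.1719]
orientation: [2.176, 2.264, -0.008]
contact_force: [0.1, 0.1, 0.2]
grip_width: 0.0849
```

```bash
python3 - <<'E'
from h import *
import pickle
pose();f=grab('wrist');pickle.dump(f,open('w5.pkl','wb'))
u,v=map(int,proj(f,[.472,.311,.008]));print(u,v,'org',u-90,v-65)
g=f['img'][v-65:v+65,u-90:u+90]
cv2.imwrite('pics/w5.png',cv2.resize(g,None,fx=4.4,fy=4.4,interpolation=cv2.INTER_CUBIC)[...,::-1])
E
```

```text
t 8.7 p [0.4299 0.314  0.1719] jaw 92.27 z [-0.003  -0.0043 -1.    ] F [0.1 0.1 0.2] g 0.0849
247 214 org 157 149
```

View pics/w5.png

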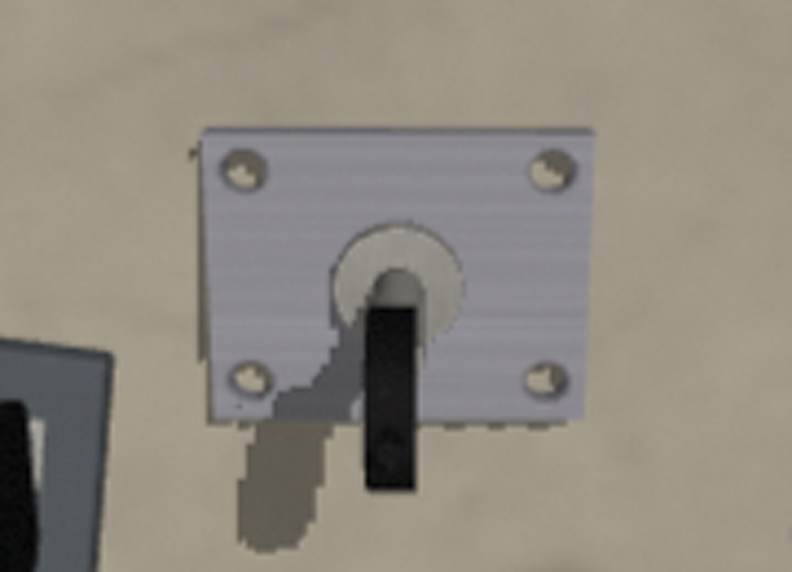

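Holes are at crop (244,170), (553,170), (251,380), (547,380), with the ring edge-on at x≈391 and the plate nearly square to the tool.

```bash
python3 - <<'E'
from h import *
import pickle
f=pickle.load(open('w5.pkl','rb'))
q=[(157+(a+.5)/4.4-.5,149+(b+.5)/4.4-.5) for a,b in((244,170),(553,170),(251,380),(547,380))]
P=np.array([onz(f,*p,.008) for p in q]);d=P[1]-P[0]+P[3]-P[2]
print(P.mean(0).round(4),'yaw',np.degrees(np.arctan2(-d[0],d[1])).round(2),np.linalg.norm(d)/2,np.linalg.norm(P[2]+P[3]-P[0]-P[1])/2)
for y in(.309,.311,.313): print(y,proj(f,[.472,y,.095]))
print('ring u',157+391.5/4.4-.5,149+400/4.4)
E
```

```text
[0.4691 0.3108 0.008 ] yaw 2.43 0.07594742308565343 0.05583220476641645
0.309 (np.float64(242.9825481078162), np.float64(250.41321215478183))
0.311 (np.float64(245.41045090767923), np.float64(250.50858705078113))
0.313 (np.float64(247.83809308435517), np.float64(250.60395170876365))
ring u 245.47727272727272 239.9090909090909
```

send_rows:
  motion:
    - {"dp": [0.02, -0.0015, 0], "rot": [0.004, -0.003, 0.002], "grip": 0.085}
    - {"dp": [0.02, -0.0015, 0], "rot": [0, 0, 0], "grip": 0.085}
    - {"dp": [0, 0, -0.02], "rot": [0, 0, 0], "grip": 0.085}
    - {"dp": [0, 0, -0.03], "rot": [0, 0, 0], "grip": 0.085}
    - {"dp": [0, 0, -0.025], "rot": [0, 0, 0], "grip": 0.06}
    - {"dp": [0, 0, -0.015], "rot": [0, 0, 0], "grip": 0.05}
    - {"dp": [0, 0, 0], "rot": [0, 0, 0], "grip": 0.05}
    - {"dp": [0, 0, 0], "rot": [0, 0, 0], "grip": 0.05}

```text
clock: 9.75
tcp_pos: [0.4852, 0.3072, 0.0828]
orientation: [2.184, 2.252, 0.015]
contact_force: [-0.2, -0.6, -0.6]
grip_width: 0.05
```

```bash
python3 -c "
from h import *
pose()"
```

```text
t 9.75 p [0.4852 0.3072 0.0828] jaw 91.76 z [ 0.0104  0.0035 -0.9999] F [-0.2 -0.6 -0.6] g 0.05
```

send_rows:
  motion:
    - {"dp": [-0.014, 0.0035, 0], "rot": [-0.003, 0.01, 0.01], "grip": 0.05}
    - {"dp": [0, 0, -0.012], "rot": [0, 0, 0], "grip": 0.05}
    - {"dp": [0, 0, -0.008], "rot": [0, 0, 0], "grip": 0.05}
    - {"dp": [0, 0, 0], "rot": [0, 0, 0], "grip": 0.05}
    - {"dp": [0, 0, 0], "rot": [0, 0, 0], "grip": 0.05}

```text
clock: 10.38
tcp_pos: [0.4707, 0.3121, 0.0631]
orientation: [-2.174, -2.268, -0.005]
contact_force: [0.5, 0.0, -0.8]
grip_width: 0.05
```

```bash
python3 -c "
from h import *
pose()"
```

```text
t 10.38 p [0.4707 0.3121 0.0631] jaw 92.43 z [ 0.0018  0.0025 -1.    ] F [ 0.5  0.  -0.8] g 0.05
```

send_rows:
  motion:
    - {"dp": [-0.0005, -0.001, -0.003], "rot": [-0.002, 0.002, 0], "grip": 0.05}
    - {"dp": [0, 0, 0], "rot": [0, 0, 0], "grip": 0.03}
    - {"dp": [0, 0, 0], "rot": [0, 0, 0], "grip": 0.018}
    - {"dp": [0, 0, 0], "rot": [0, 0, 0], "grip": 0.0}
    - {"dp": [0, 0, 0], "rot": [0, 0, 0], "grip": 0.0}
    - {"dp": [0, 0, 0], "rot": [0, 0, 0], "grip": 0.0}
    - {"dp": [0, 0, 0], "rot": [0, 0, 0], "grip": 0.0}
  grip_force: 60

```text
clock: 11.25
tcp_pos: [0.4706, 0.3106, 0.0601]
orientation: [-2.175, -2.267, -0.0]
contact_force: [-0.0, -1.2, -0.0]
grip_width: 0.0092
```

```bash
python3 -c "
from h import *
pose()"
```

```text
t 11.25 p [0.4706 0.3106 0.0601] jaw 92.39 z [ 1.e-04  2.e-04 -1.e+00] F [-0.  -1.2 -0. ] g 0.0092
```

send_rows:
  motion:
    - {"dp": [0, 0, 0.01], "rot": [0, 0, 0], "grip": 0.0}
    - {"dp": [0, 0, 0.025], "rot": [0, 0, 0], "grip": 0.0}
    - {"dp": [0, 0, 0.035], "rot": [0, 0, 0], "grip": 0.0}
    - {"dp": [0, 0, 0.03], "rot": [0, 0, 0], "grip": 0.0}
    - {"dp": [0.008, -0.018, 0.01], "rot": [0, 0, -0.013], "grip": 0.0}
    - {"dp": [0.011, -0.025, 0], "rot": [0, 0, -0.013], "grip": 0.0}
    - {"dp": [0.011, -0.025, 0], "rot": [0, 0, -0.013], "grip": 0.0}
    - {"dp": [0.011, -0.025, 0], "rot": [0, 0, -0.013], "grip": 0.0}
    - {"dp": [0.011, -0.025, 0], "rot": [0, 0, -0.013], "grip": 0.0}
    - {"dp": [0.011, -0.025, 0], "rot": [0, 0, -0.013], "grip": 0.0}
    - {"dp": [0.011, -0.025, 0], "rot": [0, 0, -0.013], "grip": 0.0}
    - {"dp": [0.011, -0.025, 0], "rot": [0, 0, -0.013], "grip": 0.0}
    - {"dp": [0.011, -0.025, 0], "rot": [0, 0, -0.013], "grip": 0.0}
    - {"dp": [0.006, -0.012, 0], "rot": [0, 0, -0.013], "grip": 0.0}
    - {"dp": [0, 0, 0], "rot": [0, 0, 0], "grip": 0.0}
    - {"dp": [0, 0, 0], "rot": [0, 0, 0], "grip": 0.0}

```text
clock: 13.25
tcp_pos: [0.5676, 0.0574, 0.1681]
orientation: [-2.331, -2.1, 0.03]
contact_force: [0.2, 0.2, -3.2]
grip_width: 0.0093
```

```bash
python3 -c "
from h import *
pose()"
```

```text
t 13.25 p [0.5676 0.0574 0.1681] jaw 84.04 z [-0.0169 -0.0099 -0.9998] F [ 0.2  0.2 -3.2] g 0.0093
```

send_rows:
  motion:
    - {"dp": [0.014, 0.007, 0], "rot": [0.01, -0.017, 0.012], "grip": 0.0}
    - {"dp": [0, 0, 0], "rot": [0, 0, 0], "grip": 0.0}
    - {"dp": [0, 0, -0.015], "rot": [0, 0, 0], "grip": 0.0}
    - {"dp": [0, 0, -0.01], "rot": [0, 0, 0], "grip": 0.0}
    - {"dp": [0, 0, 0], "rot": [0, 0, 0], "grip": 0.0}
    - {"dp": [0, 0, 0], "rot": [0, 0, 0], "grip": 0.0}

```text
clock: 14.0
tcp_pos: [0.5812, 0.0683, 0.1404]
orientation: [-2.314, -2.123, -0.001]
contact_force: [0.8, 0.7, -3.8]
grip_width: 0.0093
```

```bash
python3 -c "
from h import *
pose()"
```

```text
t 14.0 p [0.5812 0.0683 0.1404] jaw 85.07 z [-8.0e-04  1.6e-03 -1.0e+00] F [ 0.8  0.7 -3.8] g 0.0093
```

send_rows:
  motion:
    - {"dp": [0.002, -0.003, -0.006], "rot": [0, 0, -0.005], "grip": 0.0}
    - {"dp": [0, 0, -0.004], "rot": [0, 0, 0], "grip": 0.0}
    - {"dp": [0, 0, 0], "rot": [0, 0, 0], "grip": 0.0}
    - {"dp": [0, 0, 0], "rot": [0, 0, 0], "grip": 0.0}

```text
clock: 14.5
tcp_pos: [0.5838, 0.0647, 0.1302]
orientation: [-2.32, -2.116, -0.002]
contact_force: [-0.0, 0.0, -2.8]
grip_width: 0.0093
```

```bash
python3 - <<'E'
from h import *
import pickle
pose();f=grab('wrist');s=grab('scene');pickle.dump((f,s),open('w6.pkl','wb'))
u,v=map(int,proj(f,[.582,.0655,.065]));print(u,v)
g=cv2.resize(f['img'][v-60:v+60,u-90:u+90],None,fx=4.2,fy=4.2,interpolation=cv2.INTER_CUBIC)
print('org',u-90,v-60)
cv2.imwrite('pics/w6.png',cv2.convertScaleAbs(g[...,::-1],alpha=1.4))
E
```

```text
t 14.5 p [0.5838 0.0647 0.1302] jaw 84.73 z [ 2.0e-04  1.7e-03 -1.0e+00] F [-0.   0.  -2.8] g 0.0093
251 204
org 161 144
```

View pics/w6.png

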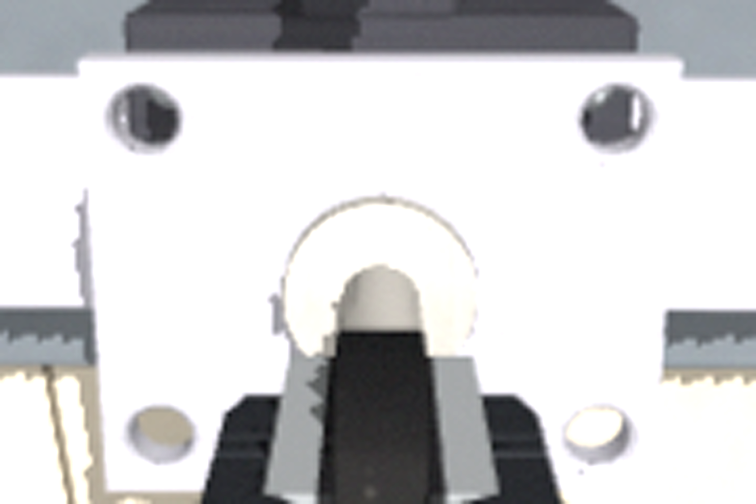

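The plate hangs level in the grip. Holes are at crop (145,118), (617,118), (161,432), (599,432); the pins can't be seen directly through them.

```bash
python3 - <<'E'
from h import *
import pickle
f,s=pickle.load(open('w6.pkl','rb'))
q=[(161+(a+.5)/4.2-.5,144+(b+.5)/4.2-.5) for a,b in((145,118),(617,118),(161,432),(599,432))]
for z in(.074,.078):
    P=np.array([onz(f,*p,z) for p in q]);d=P[1]-P[0]+P[3]-P[2]
    print(P.mean(0).round(4),'yaw',np.degrees(np.arctan2(-d[0],d[1])).round(2),np.linalg.norm(d)/2,np.linalg.norm(P[2]+P[3]-P[0]-P[1])/2)
# seat by top camera (before plate arrived), pins bright on dark top
_,t=pickle.load(open('w4.pkl','rb'))
im=t['img'].astype(float).mean(2);S=np.array([.582,.0655,.05]);a=np.radians(-5.3)
ex=np.array([np.cos(a),np.sin(a),0]);ey=np.array([-np.sin(a),np.cos(a),0]);Q=[]
for sx in(-1,1):
  for sy in(-1,1):
    u,v=proj(t,S+sx*.028*ex+sy*.038*ey);u0,v0=int(round(u))-4,int(round(v))-4;p=im[v0:v0+9,u0:u0+9]
    w=np.clip(p-np.median(p)-8,0,None);c=(u0+(w.sum(0)*np.arange(9)).sum()/w.sum(),v0+(w.sum(1)*np.arange(9)).sum()/w.sum())
    print(np.round((u,v),2),np.round(c,2),p.max(),np.median(p)); Q.append(onz(t,*c,.05))
print('top seat',np.mean(Q,0))
E
```

```text
[0.5837 0.0652 0.074 ] yaw -5.21 0.07748185015905419 0.056632397985524774
[0.5823 0.0653 0.078 ] yaw -5.21 0.07592356206998076 0.05549342684511765
[301.64 198.02] [nan nan] 65.66666666666667 63.666666666666664
[270.26 195.37] [269.02 193.5 ] 90.0 73.0
[303.47 175.04] [nan nan] 69.66666666666667 65.0
[272.2  172.46] [nan nan] 70.33333333333333 68.33333333333333
top seat [nan nan nan]<stdin>:15: RuntimeWarning: invalid value encountered in scalar divide
```

send_rows:
  motion:
    - {"dp": [-0.0005, 0.0003, -0.005], "rot": [-0.001, 0, 0], "grip": 0.0}
    - {"dp": [0, 0, -0.005], "rot": [0, 0, 0], "grip": 0.0}
    - {"dp": [0, 0, -0.004], "rot": [0, 0, 0], "grip": 0.0}
    - {"dp": [0, 0, 0], "rot": [0, 0, 0], "grip": 0.0}
    - {"dp": [0, 0, 0], "rot": [0, 0, 0], "grip": 0.0}

```text
clock: 15.22
tcp_pos: [0.5831, 0.0653, 0.1152]
orientation: [-2.32, -2.117, -0.001]
contact_force: [0.2, 0.1, -3.5]
grip_width: 0.0093
```

```bash
python3 -c "
from h import *
pose()"
```

```text
t 15.22 p [0.5831 0.0653 0.1152] jaw 84.76 z [ 1.e-04  8.e-04 -1.e+00] F [ 0.2  0.1 -3.5] g 0.0093
```

send_rows:
  motion:
    - {"dp": [0, 0, -0.003], "rot": [0, 0, 0], "grip": 0.0}
    - {"dp": [0, 0, -0.003], "rot": [0, 0, 0], "grip": 0.0}
    - {"dp": [0, 0, -0.002], "rot": [0, 0, 0], "grip": 0.0}
    - {"dp": [0, 0, 0], "rot": [0, 0, 0], "grip": 0.0}

```text
clock: 15.72
tcp_pos: [0.5833, 0.0653, 0.1068]
orientation: [-2.321, -2.117, -0.001]
contact_force: [0.1, -0.6, -2.6]
grip_width: 0.0091
```

```bash
python3 -c "
from h import *
pose()"
```

```text
t 15.72 p [0.5833 0.0653 0.1068] jaw 84.75 z [ 5.e-04  8.e-04 -1.e+00] F [ 0.1 -0.6 -2.6] g 0.0091
```

Well engaged (about 11 mm down the pins) with no side force. I'll lower to contact.

send_rows:
  motion:
    - {"dp": [0, 0, -0.0015], "rot": [0, 0, 0], "grip": 0.0}
    - {"dp": [0, 0, -0.001], "rot": [0, 0, 0], "grip": 0.0}
    - {"dp": [0, 0, 0], "rot": [0, 0, 0], "grip": 0.0}
    - {"dp": [0, 0, 0], "rot": [0, 0, 0], "grip": 0.0}

```text
clock: 16.23
tcp_pos: [0.5834, 0.0653, 0.1042]
orientation: [-2.321, -2.117, -0.002]
contact_force: [0.1, 1.0, -3.7]
grip_width: 0.0095
```

```bash
python3 -c "
from h import *
pose()"
```

```text
t 16.23 p [0.5834 0.0653 0.1042] jaw 84.75 z [ 7.e-04  8.e-04 -1.e+00] F [ 0.1  1.  -3.7] g 0.0095
```

send_rows:
  motion:
    - {"dp": [0, 0, -0.0008], "rot": [0, 0, 0], "grip": 0.0}
    - {"dp": [0, 0, -0.0005], "rot": [0, 0, 0], "grip": 0.0}
    - {"dp": [0, 0, 0], "rot": [0, 0, 0], "grip": 0.0}

```text
clock: 16.6
tcp_pos: [0.5835, 0.0652, 0.1041]
orientation: [-2.321, -2.117, -0.003]
contact_force: [0.0, 0.7, -2.8]
grip_width: 0.009
```

```bash
python3 -c "
from h import *
pose()"
```

```text
t 16.6 p [0.5835 0.0652 0.1041] jaw 84.74 z [ 0.001   0.0013 -1.    ] F [ 0.   0.7 -2.8] g 0.009
```

send_rows:
  motion:
    - {"dp": [0, 0, 0], "rot": [0, 0, 0], "grip": 0.02}
    - {"dp": [0, 0, 0], "rot": [0, 0, 0], "grip": 0.06}
    - {"dp": [0, 0, 0], "rot": [0, 0, 0], "grip": 0.06}
    - {"dp": [0, 0, 0], "rot": [0, 0, 0], "grip": 0.06}
    - {"dp": [0, 0, 0.02], "rot": [0, 0, 0], "grip": 0.06}
    - {"dp": [0, 0, 0.03], "rot": [0, 0, 0], "grip": 0.06}
    - {"dp": [0, 0, 0.04], "rot": [0, 0, 0], "grip": 0.06}
    - {"dp": [-0.01, 0, 0.04], "rot": [0, 0, 0], "grip": 0.06}
    - {"dp": [-0.03, 0, 0.02], "rot": [0, 0, 0], "grip": 0.06}
    - {"dp": [-0.02, 0, 0], "rot": [0, 0, 0], "grip": 0.06}
    - {"dp": [0, 0, 0], "rot": [0, 0, 0], "grip": 0.06}
    - {"dp": [0, 0, 0], "rot": [0, 0, 0], "grip": 0.06}
    - {"dp": [0, 0, 0], "rot": [0, 0, 0], "grip": 0.06}

```text
clock: 18.23
tcp_pos: [0.5244, 0.0654, 0.2591]
orientation: [2.32, 2.115, 0.008]
contact_force: [0.8, -0.5, 0.3]
grip_width: 0.0597
```

```bash
python3 - <<'E'
from h import *
import pickle
pose();f=grab('wrist');s=grab('scene');pickle.dump((f,s),open('w7.pkl','wb'))
u,v=map(int,proj(f,[.53,.068,.04]));v0=max(v-80,0);print('org',u-90,v0)
g=cv2.resize(f['img'][v0:v0+180,u-90:u+90],(600,600),interpolation=cv2.INTER_CUBIC)
cv2.imwrite('pics/w7.png',cv2.convertScaleAbs(g[...,::-1],alpha=1.1))
E
```

```text
t 18.23 p [0.5244 0.0654 0.2591] jaw 84.72 z [ 0.0055  0.0019 -1.    ] F [ 0.8 -0.5  0.3] g 0.0597
org 163 90
```

View pics/w7.png

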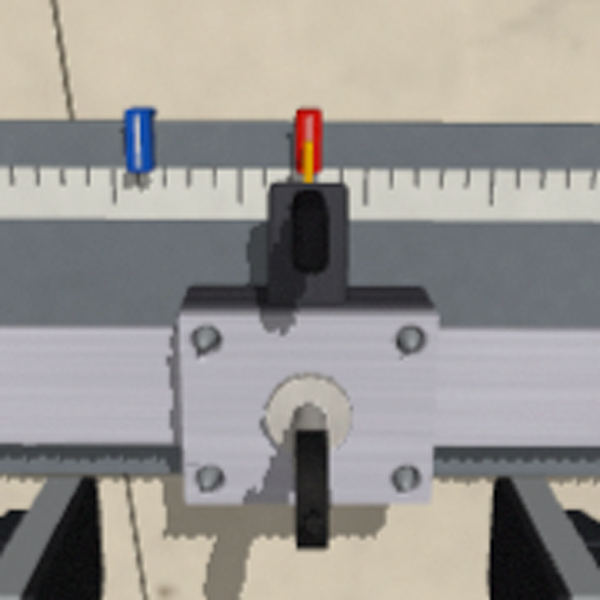

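All four pins stand through the holes ((205,339), (411,339), (208,477), (405,477)), the plate lies flat, and the pointer is on the red clip (308 vs clip 295–322). One numeric check of the pointer.

```bash
python3 - <<'E'
from h import *
import pickle
f,s=pickle.load(open('w7.pkl','rb'))
a=np.radians(5.3);ey=np.array([np.sin(a),np.cos(a),0])
im=f['img'].astype(float);
hsv=cv2.cvtColor(f['img'],cv2.COLOR_RGB2HSV)
for v in range(122,146,2):
    row=im[v,240:275];u=np.arange(240,275)
    r=np.clip(row[:,0]-row[:,2]-30,0,None)       # red or yellow
    y=np.clip(np.minimum(row[:,1]-row[:,2],row[:,0]-row[:,2])-25,0,None)
    st='%d'%v
    if r.sum()>50: c=(r*u).sum()/r.sum();st+=' redyel %.2f along %.4f'%(c,onz(f,c,v,.014)@ey)
    if y.sum()>50: c=(y*u).sum()/y.sum();st+=' yel %.2f along %.4f'%(c,onz(f,c,v,.019)@ey)
    print(st)
cv2.imwrite('pics/s7.png',cv2.resize(s['img'][140:290,180:380],(800,600),interpolation=cv2.INTER_CUBIC)[...,::-1])
E
```

```text
122 redyel 255.46 along 0.1196
124 redyel 255.21 along 0.1193
126 redyel 255.21 along 0.1194
128 redyel 255.25 along 0.1194
130 redyel 255.25 along 0.1194
132 redyel 255.09 along 0.1192 yel 255.11 along 0.1192
134 redyel 255.15 along 0.1193 yel 255.12 along 0.1192
136 redyel 255.25 along 0.1195 yel 255.11 along 0.1192
138 redyel 255.43 along 0.1197 yel 255.04 along 0.1191
140 redyel 255.32 along 0.1196 yel 255.01 along 0.1191
142 redyel 254.96 along 0.1191 yel 255.07 along 0.1192
144 redyel 255.05 along 0.1193 yel 255.03 along 0.1192
```

View pics/s7.png

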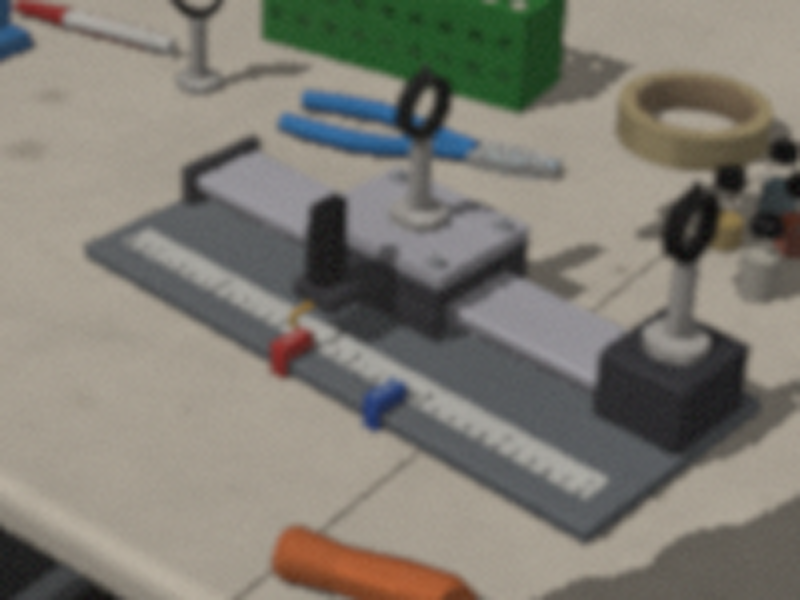

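The scene view agrees: the plate sits flat on the carriage (400–525, 180–280), the pointer is at the red clip (300,320), and the bystanders are undisturbed. The pointer is within about 0.3 mm of the clip's middle and the arm is clear, so I'm handing in.

```bash
python3 -c "
from h import *
o=pose();print(abs(o['qvel']).max());print(hand_in())"
```

```text
t 18.32 p [0.5243 0.0654 0.259 ] jaw 84.72 z [ 0.0053  0.0018 -1.    ] F [ 0.1 -0.1  0.2] g 0.0601
0.003473787465760931
the job is handed in; nothing more can be done
None
```

The carriage's pointer is at the middle of the red clip and the lens plate is on the carriage. I handed the job in at about 18.3 s of the 56 s, with the arm clear and still.

**Carriage:** I slid it by its handle about 86 mm along the rail. The last wrist check put the pointer about 0.2–0.3 mm from the clip's middle along the rail.

**Lens plate:** I set it over the pins and released it. The wrist view showed a pin in all four holes. The plate stopped about 44 mm above the bench, the height of the carriage top, with no notable side force.

**Bystanders:** The pliers and spare post look undisturbed in the last scene crop. The screwdriver and vial were only partly in it, and nothing was handled or bumped.

**Disagreements between checks:**
- The two cameras differed by about 3 mm on the plate's x position, so I aligned plate and pins with the wrist camera alone.
- My first estimate of the clip's height was about 15 mm too high, which shifted the first slide estimate by about 3 mm. I corrected it with closer views.
- A cross-check of the seat from the top camera failed because the arm blocked the view.

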